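Lay out the decorative painter's station

ROBOT

A 6-joint arm with a two-finger parallel gripper is mounted at the origin on the work surface. World frame = base frame: x ahead of the robot, y to its left, z up, the work surface at z = 0. Lengths are in m, angles in degrees, forces in N, time in s.
With the tool pointing down it reaches from about 0.3 to 0.75 m from the base axis. Payload 8.5 kg.
Tool frame: the origin (TCP) lies at the very end of the fingers, on their centre line; the grasp point (between the pads) lies 19 mm behind it; z points along the fingers, y is the line along which they close (so a half turn about z gives the same grasp; the last joint's range is limited). The gripper opens to 88 mm and grips with 3 to 60 N. Pads are 18 mm wide; open, the fingers measure 123 mm over their backs; the gripper's body (75 mm by 187 mm) begins 45 mm behind the grasp point.
Start: joints at [-12.336, 21.807, 74.336, -0, 83.858, -12.336], TCP at [0.55, 0, 0.239] pointing down, gripper open.
Joint ranges: [-178.18, 178.18], [-50.72, 133.34], [12.68, 142.11], [-81.47, 261.47], [9.98, 163.14], [-165.26, 165.26]. Speed limits (degrees/s): [136.94, 136.94, 180, 180, 180, 180].

INTERFACE

Orientations are given as a 3x3 rotation matrix whose columns are the frame's x, y, z axes.
In Python, from workcell import ctrl gives the robot as it stands.
- The arm moves only by the tool send_rows, never from a script. Its argument "rows" is a list that holds one entry, the list of rows, each a list of 7 numbers: the turn, a rotation vector about the tool's x, y, z as a fraction of full scale, then the shift along the tool's x, y, z as a fraction of full scale, then the closure, from -1 (fully open) to 1 (shut). A call has 1 to 10 rows; each row shifts and turns the commanded pose from where the row before left it, along the tool's axes as they then stand; what a row does not reach is not made up. Full scale, the value 1, is 0.25 m for a shift and 180 degrees for a turn. A row lasts 1/12 s, in which the tool goes at most 41.7 mm and 7.16 degrees, less where a joint would pass 70% of its speed; a pose out of reach is approached as far as the arm can. A call with a number of a shift or a turn outside -1 to 1 is refused whole. A call with a gripper value outside its range is refused whole. The fingers move at their own pace and stop on an object; the grip force is fixed at half the most. Time passes only in rows, so rows that do not move let the fingers close. It gives the time, the measured TCP pose, the force, the opening and the grip force at its end, in the units of the state.
- ctrl.sense(): the state, without advancing time (a new reading comes with each control period).
- ctrl.get_image(name): name is "scene" or "side" or "wrist"; returns the picture (480x640x3 uint8, red, green, blue); there is no depth.
- ctrl.get_calibration(name): a dict with "intrinsics" (3x3 intrinsics, pixels), "dist" ([k1, k2, p1, p2, k3] as OpenCV has them; the pictures are not rectified), "pose" (4x4, takes a point from camera to world coordinates); the wrist camera has in their place "tool_from_camera" (4x4, takes a point from camera to tool coordinates, whose origin is the TCP and whose axes are the flange's). Camera axes: x right, y up, looking along -z (the intrinsics and any distortion apply to the point x, -y, -z); pixel columns grow to the right and rows downward; lengths in m; the calibration is good to about 2 mm. A picture is of the moment at which its call begins: read the wrist's pose just before it. get_calibration takes no time and is no camera call.
- ctrl.hand_in(): hands the job in; it is judged then, once.
The state is a dict: "clock": time; "joints": joint angles; "qd": joint speeds; "joint_torque": joint torques, N m; "eef_pos": TCP position; "eef_rot": TCP orientation; "wrist_force": force on the tool from outside, world axes, zero at the start; "moment": the same for the moment, N m; "gripper_width": finger opening in m; "gripper_force": force on a finger pad.
Only numpy, scipy, OpenCV 4.12 (cv2) and the standard library are available. Lean on these libraries where they do the work, as an engineer would, in place of code of your own. Each camera call takes 0.05 s, during which the arm holds its last target. There are 200 camera calls.

TASK

Lay out the painting station: stand the big tub on the cork mat between the palette and the sample board, centre the small pot on top of the big tub, and stand the glass jar on the cork mat behind the palette and the printing stamp on the cork mat behind the sample board, each centred on its mat (behind means on the far side as the robot looks at it). Keep everything upright, leave the steel cup where it stands, and let go of it all.

Things in the scene. Friction and masses are not known exactly. Their poses are not given: they have to be found in the camera images.
- tub: Big lidded white plastic paint tub, loose: an upright cylinder 64 mm across and 70 mm tall with a flat lid and a grey band of dried paint near its foot, about 0.35 kg. Starts upright on the bare table beside the grey bench mat. Origin: centre of its underside; z up.
- pot: Small lidded white plastic pot, loose: the same kind as the tub but 48 mm across and 42 mm tall, flat lid, about 0.12 kg. Starts upright on the bare table beside the bench mat. Origin: centre of its underside; z up.
- jar: Amber glass jar with a steel screw lid, loose: an upright cylinder 54 mm across up to 68 mm height, narrower neck, lid 52 mm across from 72 to 86 mm (its top), about 0.25 kg. Starts upright on the bare table beside the bench mat. Origin: centre of its underside; z up.
- stamp: Dark wooden hand printing stamp, loose: a block 64 x 46 mm (its x and y) and 22 mm tall with a rubber face below, carrying a centred upright grip 50 mm long in x, 18 mm wide in y, from 22 to 52 mm height; about 0.18 kg. Starts rubber side down on the bare table beside the bench mat, at any yaw. Origin: centre of its underside; z up.
- palette: Palette: a round white ceramic slab, 100 mm across, 10 mm thick, with six dabs of dried colour; fixed on the grey bench mat (a fixed, flat 260 x 370 mm mat, 3 mm thick), at the near edge, on the left or the right. Origin: centre of its underside, 3 mm above the table. Its x points away from the robot (within about 15 degrees).
- board: Sample board: a square plywood board 100 x 100 mm, 9 mm thick, painted terracotta with a gilt pattern of nine diamonds; fixed on the bench mat at the near edge, on the side the palette does not take. Origin: centre of its underside, 3 mm above the table. Its x points away from the robot (within about 15 degrees).
- mat_between: Round cork mat, 84 mm across, 4 mm thick, fixed on the bench mat between the palette and the sample board. Origin: centre of its underside, 3 mm above the table; its top is 7 mm above the table.
- mat_palette: Round cork mat, same as the others (84 mm across, 4 mm thick), fixed behind the palette, about 110 mm beyond its centre. Origin: centre of its underside, 3 mm above the table; its top is 7 mm above the table.
- mat_board: Round cork mat, same as the others (84 mm across, 4 mm thick), fixed behind the sample board, about 110 mm beyond its centre. Origin: centre of its underside, 3 mm above the table; its top is 7 mm above the table.
- cup: Steel cup, open, 70 mm across the rim, 80 mm tall, loose and empty, standing on the bench mat about midway between the two cork mats behind the palette and the board; not to be moved. Origin: centre of its underside, 3 mm above the table.
There are look-alikes about, which are no part of the job. What is shaped like the tub but green or purple is not meant.

How it is judged (in metres and radians):
At the end, for the whole second after the job is handed in: Tub on the mat between, jar on the mat behind the palette, stamp rubber down on the mat behind the board, each within 12 mm of the mat's centre; pot on the tub's lid within 10 mm of its axis; all upright within 0.1 rad, released, at rest; cup within 20 mm of its start (horizontal distance between tub and mat_between below 0.012 m and z of tub in the frame of mat_between between 0.001 and 0.008 m and angle between each of tub, jar, stamp, pot's own z axis and vertical below 0.1 rad and linear speed of each of tub, jar, stamp, pot below 0.02 m/s and angular speed of each of tub, jar, stamp, pot below 0.1 rad/s and horizontal distance between jar and mat_palette below 0.012 m and z of jar in the frame of mat_palette between 0.001 and 0.008 m and horizontal distance between stamp and mat_board below 0.012 m and z of stamp in the frame of mat_board between 0.001 and 0.008 m and horizontal distance between pot and tub below 0.01 m and z of pot in the frame of tub between 0.066 and 0.075 m and distance of cup from where it was at the start of the episode below 0.02 m); the robot touches nothing.
It fails at once if the steel cup is displaced by more than 20 mm (distance of cup from where it was at the start of the episode above 0.02 m).
It fails at once if the tub, the pot, the jar or the stamp is tipped over (angle between any of tub, pot, jar, stamp's own z axis and vertical above 0.9 rad).
It also fails if it takes over 107 s, if anything falls off the work surface, if the arm or the gripper's body presses on something with over 40 N, if the wrist force passes 120 N, or if a joint passes its speed limit or range.

## Working session

There is one attempt and no reset: what is moved stays moved. The work goes in short steps, Python scripts to look and compute and a tool call to move; the robot and the scene stay as the last step left them, time stands still between calls to the robot, and variables do not carry over. Pictures are saved under pics/ and viewed, at most 14 in all, crops included, and the job is handed in when it is done.

Besides the shell and the picture viewer there is one more tool, called after ">>>" by a JSON object that holds its "op" and its "data". send_rows: Moves the arm, as the interface text tells. Shift numbers are shares of 0.25 m and turn numbers shares of 180 degrees, none past 1 either way. Its arguments: {"type":"object","properties":{"rows":{"type":"array","items":{"type":"array","items":{"type":"array","items":{"type":"number"}}}}},"required":["rows"]}

```bash
mkdir -p pics; ls; cat > h.py <<'E'
import numpy as np, cv2
from workcell import ctrl
def grab(n,f=None):
    s=ctrl.sense(); im=ctrl.get_image(n)
    if f: cv2.imwrite('pics/'+f,im[:,:,::-1])
    return s,im
def campose(n,s=None):
    c=ctrl.get_calibration(n)
    if n=='wrist':
        T=np.eye(4);T[:3,:3]=s['eef_rot'];T[:3,3]=s['eef_pos'];P=T@np.array(c['tool_from_camera'])
    else: P=np.array(c['pose'])
    return np.array(c['intrinsics'],float),np.array(c['dist'],float),P
def ray(n,uv,z,s=None):
    K,d,P=campose(n,s)
    p=cv2.undistortPoints(np.array(uv,float).reshape(-1,1,2),K,d).reshape(-1,2)
    D=np.c_[p[:,0],-p[:,1],-np.ones(len(p))]@P[:3,:3].T
    o=P[:3,3]; t=(z-o[2])/D[:,2]
    return o+t[:,None]*D
E
python3 - <<'E'
from h import *
for n in ('scene','side','wrist'):
    s,_=grab(n,n+'0.png'); K,d,P=campose(n,s); print(n,P[:3,3].round(3),P[:3,2].round(2),K[0,0],d.round(3))
print(s)
E
```

```text
pics
scene [1.11  0.486 0.692] [0.58 0.47 0.66] 459.21511555948905 [-0.11  0.    0.    0.    0.  ]
side [ 0.369 -1.011  0.693] [-0.17 -0.84  0.51] 544.6821519123918 [-0.118  0.     0.     0.     0.   ]
wrist [0.551 0.084 0.384] [0.   0.32 0.95] 370.6173557875913 [-0.056  0.     0.     0.     0.   ]
{'clock': 0.1, 'joints': array([-1.23363474e+01,  2.18364624e+01,  7.43782358e+01, -1.32585223e-03,
        8.38599893e+01, -1.23332788e+01]), 'qd': array([ 0.0041436 , -0.03998825, -0.10461076, -0.09996725, -0.08428671,
        0.0003092 ]), 'joint_torque': array([ 3.42670668e-03, -4.38650107e+01, -2.24912524e+01,  7.15119881e-02,
        3.42038926e-02, -1.57015911e-04]), 'eef_pos': array([5.49743738e-01, 4.23859767e-05, 2.38218583e-01]), 'eef_rot': array([[ 5.12307622e-05,  9.99999182e-01, -1.27836118e-03],
       [ 9.99999966e-01, -5.09035085e-05,  2.56025911e-04],
       [ 2.55960628e-04, -1.27837425e-03, -9.99999150e-01]]), 'wrist_force': array([-0.36976272,  0.44842168,  0.62403561]), 'moment': array([-0.04409577,  0.01526431,  0.0187519 ]), 'gripper_force': 0.0, 'gripper_width': 0.08806134627856926}
```

View pics/scene0.png

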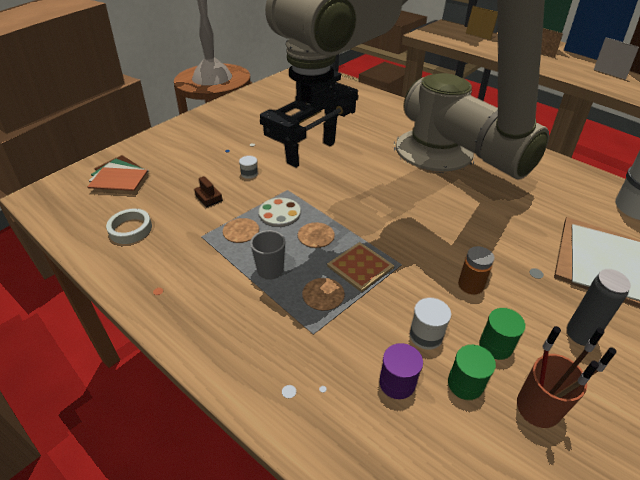

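View pics/side0.png

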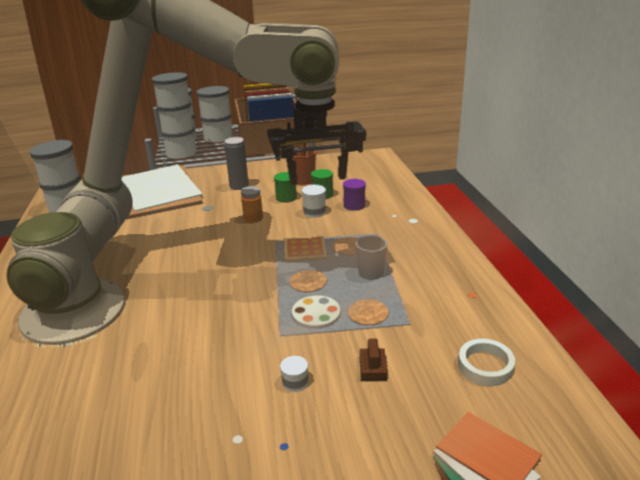

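View pics/wrist0.png

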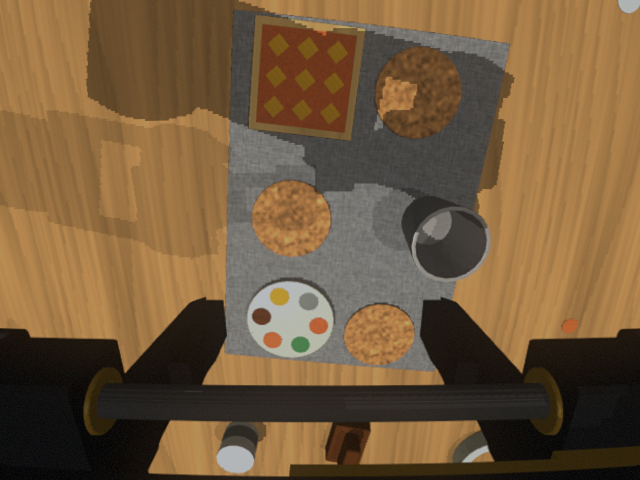

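The side and scene views show the following:
- The palette is on the right (-y), with the pot and stamp further right.
- The board is on the left (+y), with the jar and white tub further left, next to the green and purple decoys.
- In the wrist view, the mats are at about (291,218) for between, (379,334) for palette and (419,92) for board. The cup rim is at (450,243).

```bash
cat > m.py <<'E'
from h import *
def comp(mask,uv):
    n,l,st,c=cv2.connectedComponentsWithStats(mask.astype(np.uint8),connectivity=4)
    k=l[uv[1],uv[0]]; m=(l==k).astype(np.uint8)
    cn=max(cv2.findContours(m,cv2.RETR_EXTERNAL,cv2.CHAIN_APPROX_NONE)[0],key=len)
    return cn,st[k]
E
python3 - <<'E'
from m import *
s,im=grab('wrist'); hsv=cv2.cvtColor(im,cv2.COLOR_RGB2HSV)
sat=cv2.medianBlur(hsv[:,:,1],5)
for nm,uv in dict(between=(291,225),palette=(379,334),board=(440,100)).items():
    cn,st=comp((sat>75),uv); e=cv2.fitEllipse(cv2.convexHull(cn)); 
    R=ray('wrist',cn.reshape(-1,2),.007,s); c,r=cv2.minEnclosingCircle(R[:,:2].astype(np.float32))
    print(nm,st,np.round(e[0],1),ray('wrist',[e[0]],.007,s).round(4),np.round(c,4),r)
print('cup rim',ray('wrist',[(450,243)],.083,s).round(3),'palette',ray('wrist',[(290,319)],.013,s).round(3),'board',ray('wrist',[(306,78)],.012,s).round(3))
# rough from scene/side at object top heights
for nm,z,a,b in [('tub',.07,(432,312),(314,192)),('jar',.086,(480,258),(251,191)),('pot',.042,(248,162),(294,366)),('stamp',.052,(207,185),(373,345)),('purple',.07,(402,358),(354,186)),('green1',.07,(504,321),(286,180)),('green2',.07,(474,360),(322,177))]:
    print(nm,ray('scene',[a],z)[0].round(3),ray('side',[b],z)[0].round(3))
S=cv2.imread('pics/scene0.png');D=cv2.imread('pics/side0.png')
cr=[S[290:360,390:460],S[240:310,440:510],S[140:210,215:285],S[165:235,172:242],D[170:240,280:350],D[170:240,217:287],D[340:410,260:330],D[325:395,338:408]]
cr=[cv2.resize(c,(196,196),interpolation=cv2.INTER_CUBIC) for c in cr]
cv2.imwrite('pics/mont.png',np.vstack([np.hstack(cr[:4]),np.hstack(cr[4:])]))
E
```

```text
between [ 252  180   79   77 4791] [290.9 217.9] [[ 0.5172 -0.0147  0.007 ]] [ 0.5171 -0.0161] 0.041923508048057556
palette [     0      0    640    480 206923] [338.4 219.6] [[ 0.5671 -0.0165  0.007 ]] [ 0.6184 -0.1349] 0.49876123666763306
board [ 374   46   88   93 6307] [417.4  92.1] [[0.641  0.1094 0.007 ]] [0.6412 0.1082] 0.04198144003748894
cup rim [[ 0.661 -0.017  0.083]] palette [[ 0.513 -0.132  0.013]] board [[0.535 0.121 0.012]]
tub [0.596 0.317 0.07 ] [0.591 0.297 0.07 ]
jar [0.434 0.328 0.086] [0.425 0.313 0.086]
pot [ 0.446 -0.307  0.042] [ 0.439 -0.32   0.042]
stamp [ 0.59  -0.296  0.052] [ 0.582 -0.311  0.052]
purple [0.709 0.328 0.07 ] [0.704 0.307 0.07 ]
green1 [0.533 0.425 0.07 ] [0.529 0.395 0.07 ]
green2 [0.639 0.42  0.07 ] [0.632 0.389 0.07 ]
```

View pics/mont.png

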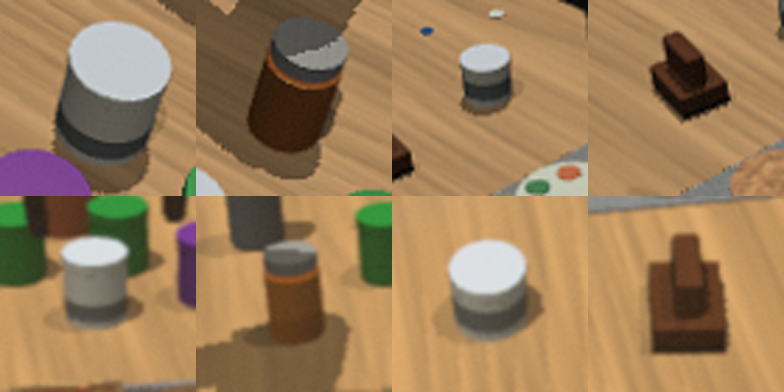

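The montage lid picks agree with the ray positions. The tub is near (0.594, 0.307), the jar near (0.43, 0.32), the pot near (0.443, -0.313) and the stamp near (0.586, -0.303). The stamp's grip runs roughly along y. I'll hover over the tub and refine with the wrist camera.

>>> {"op": "send_rows", "data": {"rows": [[[0,0,0,0.137,0.02,0,-1],[0,0,0,0.137,0.02,0,-1],[0,0,0,0.137,0.02,0,-1],[0,0,0,0.137,0.02,0,-1],[0,0,0,0.137,0.02,0,-1],[0,0,0,0.137,0.02,0,-1],[0,0,0,0.137,0.02,0,-1],[0,0,0,0.137,0.02,0,-1],[0,0,0,0.137,0.02,0,-1],[0,0,0,0,0,0,-1]]]}}

```text
clock: 1.03
eef_pos: [0.5944, 0.3135, 0.2375]
eef_rot: [[-0.005, 1.0, -0.001], [1.0, 0.005, 0.001], [0.001, -0.001, -1.0]]
wrist_force: [0.2, 0.2, -0.1]
gripper_width: 0.088
gripper_force: 0.0
```

```bash
python3 - <<'E'
from m import *
s,im=grab('wrist','w1.png'); print(s['clock'],s['eef_pos'].round(4),np.round(s['eef_rot'],3).tolist(),np.abs(s['qd']).max().round(2))
E
```

```text
1.0333 [0.5944 0.3135 0.2375] [[-0.005, 1.0, -0.001], [1.0, 0.005, 0.001], [0.001, -0.001, -1.0]] 4.97
```

View pics/w1.png

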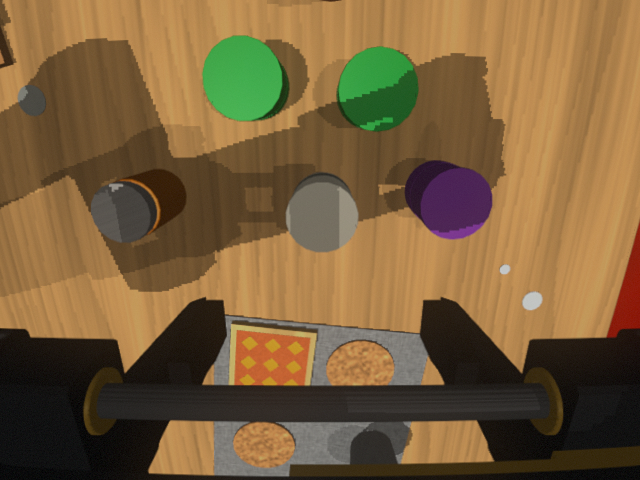

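The tub's lid is centred at about (322,215), and the jar's lid at about (124,211). The decoys are clear of both.

```bash
python3 - <<'E'
from m import *
s,im=grab('wrist'); print(s['eef_pos'].round(4)); hsv=cv2.cvtColor(im,cv2.COLOR_RGB2HSV)
sat=hsv[:,:,1]; v=hsv[:,:,2]
cn,st=comp((sat<50)&(v>95),(322,225)); e=cv2.fitEllipse(cn); print(st,np.round(e[0],1),np.round(e[1],1),ray('wrist',[e[0]],.07,s).round(4))
R=ray('wrist',cn.reshape(-1,2),.07,s)[:,:2].astype(np.float32); print(cv2.minEnclosingCircle(R))
print('tub pick',ray('wrist',[(322,215)],.07,s).round(4),'jar',ray('wrist',[(124,211)],.086,s).round(4))
E
```

```text
[0.5945 0.3109 0.2376]
[ 286  179   72   69 3875] [321.4 213. ] [68.7 70.6] [[0.5943 0.3173 0.07  ]]
((0.5941156148910522, 0.31654906272888184), 0.03166263550519943)
tub pick [[0.5948 0.3155 0.07  ]] jar [[0.4289 0.3227 0.086 ]]
```

>>> {"op": "send_rows", "data": {"rows": [[[0,0,0,0.011,0,0.1,-1],[0,0,0,0.011,0,0.13,-1],[0,0,0,0,0,0.13,-1],[0,0,0,0,0,0.13,-1],[0,0,0,0,0,0.13,-1],[0,0,0,0,0,0.1,-1],[0,0,0,0,0,0.05,-1],[0,0,0,0,0,0,-1],[0,0,0,0,0,0,1],[0,0,0,0,0,0,1]]]}}

```text
clock: 1.97
eef_pos: [0.5958, 0.3132, 0.0479]
eef_rot: [[0.001, 1.0, 0.002], [1.0, -0.001, 0.001], [0.001, 0.002, -1.0]]
wrist_force: [0.1, 0.2, 0.5]
gripper_width: 0.077
gripper_force: 0.0
```

>>> {"op": "send_rows", "data": {"rows": [[[0,0,0,0,0,0,1],[0,0,0,0,0,0,1],[0,0,0,0,0,0,1],[0,0,0,0,0,0,1]]]}}

```text
clock: 2.3
eef_pos: [0.5951, 0.3137, 0.0476]
eef_rot: [[-0.0, 1.0, 0.001], [1.0, 0.0, 0.0], [0.0, 0.001, -1.0]]
wrist_force: [-3.7, -1.8, 6.6]
gripper_width: 0.0626
gripper_force: 30.0
```

>>> {"op": "send_rows", "data": {"rows": [[[0,0,0,0,0,-0.08,1],[0,0,0,0,0,-0.12,1],[0,0,0,0,0,-0.12,1],[0,0,0,-0.06,-0.014,0,1],[0,0,0,-0.13,-0.03,0,1],[0,0,0,-0.13,-0.03,0,1],[0,0,0,-0.13,-0.03,0,1],[0,0,0,-0.13,-0.03,0,1],[0,0,0,-0.13,-0.03,0,1],[0,0,0,-0.13,-0.03,0,1]]]}}

```text
clock: 3.13
eef_pos: [0.5456, 0.1024, 0.1261]
eef_rot: [[-0.0, 1.0, -0.0], [1.0, 0.0, -0.0], [-0.0, -0.0, -1.0]]
wrist_force: [0.5, -0.5, -4.3]
gripper_width: 0.0625
gripper_force: 30.0
```

>>> {"op": "send_rows", "data": {"rows": [[[0,0,0,-0.13,-0.03,0,1],[0,0,0,-0.13,-0.03,0,1],[0,0,0,-0.13,-0.03,0,1],[0,0,0,-0.1,-0.028,0,1],[0,0,0,0,0,0,1],[0,0,0,0,0,0,1],[0,0,0,0,0,0,1]]]}}

```text
clock: 3.72
eef_pos: [0.517, -0.0184, 0.1262]
eef_rot: [[0.0, 1.0, -0.0], [1.0, -0.0, 0.0], [0.0, -0.0, -1.0]]
wrist_force: [1.6, 0.3, -4.8]
gripper_width: 0.0626
gripper_force: 30.0
```

```bash
python3 - <<'E'
from m import *
s,im=grab('wrist','w2.png'); print(s['clock'],s['eef_pos'].round(4),np.round(s['eef_rot'],3).tolist(),s['gripper_width'],np.abs(s['qd']).max().round(2))
E
```

```text
3.7167 [ 0.517  -0.0184  0.1262] [[0.0, 1.0, -0.0], [1.0, -0.0, 0.0], [0.0, -0.0, -1.0]] 0.06264026029574993 1.11
```

View pics/w2.png

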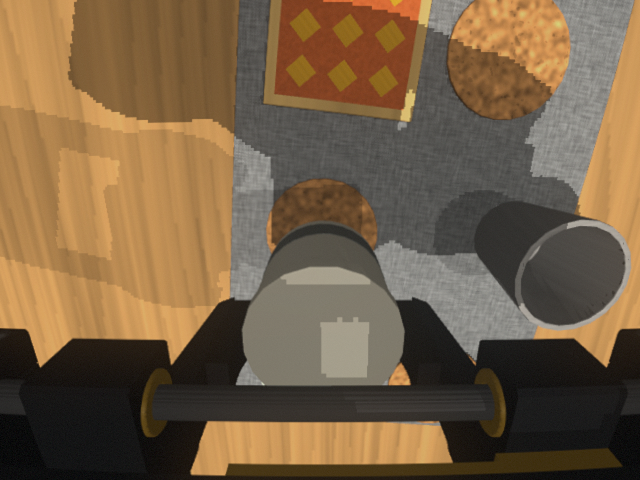

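The held tub's lid is centred at about (324,343). The cork mat behind it spans columns 267–377, with its top edge at row 179.

```bash
python3 - <<'E'
from m import *
s=ctrl.sense()
print(ray('wrist',[(267,230),(377,230),(322,179)],.007,s).round(4)); print(ray('wrist',[(243,338),(404,338),(324,267),(324,343)],.148,s).round(4))
E
```

```text
[[ 0.4765 -0.0127  0.007 ]
 [ 0.5587 -0.0126  0.007 ]
 [ 0.5176  0.0253  0.007 ]]
[[ 0.4872 -0.0147  0.148 ]
 [ 0.55   -0.0146  0.148 ]
 [ 0.5187  0.0153  0.148 ]
 [ 0.5188 -0.0168  0.148 ]]
```

>>> {"op": "send_rows", "data": {"rows": [[[0,0,0,0,0,0.08,1],[0,0,0,0,0,0.08,1],[0,0,0,0,0,0.07,1],[0,0,0,0,0,0.035,1],[0,0,0,0,0,0.018,1],[0,0,0,0,0,0,1],[0,0,0,0,0,0,1],[0,0,0,0,0,0,1]]]}}

```text
clock: 4.43
eef_pos: [0.5175, -0.0185, 0.0561]
eef_rot: [[-0.0, 1.0, 0.001], [1.0, 0.0, -0.0], [-0.0, 0.001, -1.0]]
wrist_force: [0.2, 0.7, -4.6]
gripper_width: 0.0626
gripper_force: 30.0
```

>>> {"op": "send_rows", "data": {"rows": [[[0,0,0,0,0,0,-1],[0,0,0,0,0,0,-1],[0,0,0,0,0,0,-1],[0,0,0,0,0,0,-1],[0,0,0,0,0,-0.06,-1],[0,0,0,0,0,-0.12,-1],[0,0,0,0,0,-0.12,-1],[0,0,0,0,0,-0.12,-1],[0,0,0,0,0,-0.12,-1],[0,0,0,0,0,-0.12,-1]]]}}

```text
clock: 5.27
eef_pos: [0.5167, -0.0187, 0.2223]
eef_rot: [[0.0, 1.0, 0.001], [1.0, -0.0, -0.0], [-0.0, 0.001, -1.0]]
wrist_force: [0.9, -0.0, 0.2]
gripper_width: 0.0881
gripper_force: 0.0
```

>>> {"op": "send_rows", "data": {"rows": [[[0,0,0,-0.12,-0.03,0,-1],[0,0,0,-0.12,-0.03,0,-1],[0,0,0,-0.12,-0.03,0,-1],[0,0,0,0,0,0,-1],[0,0,0,0,0,0,-1],[0,0,0,0,0,0,-1]]]}}

```text
clock: 5.77
eef_pos: [0.4945, -0.1085, 0.2206]
eef_rot: [[0.0, 1.0, 0.0], [1.0, -0.0, 0.0], [0.0, 0.0, -1.0]]
wrist_force: [-0.7, 1.1, 0.3]
gripper_width: 0.0883
gripper_force: 0.0
```

```bash
python3 - <<'E'
from m import *
s,im=grab('wrist','w3.png'); print(s['clock'],s['eef_pos'].round(4),np.abs(s['qd']).max().round(2))
E
```

```text
5.7667 [ 0.4945 -0.1085  0.2206] 1.21
```

View pics/w3.png

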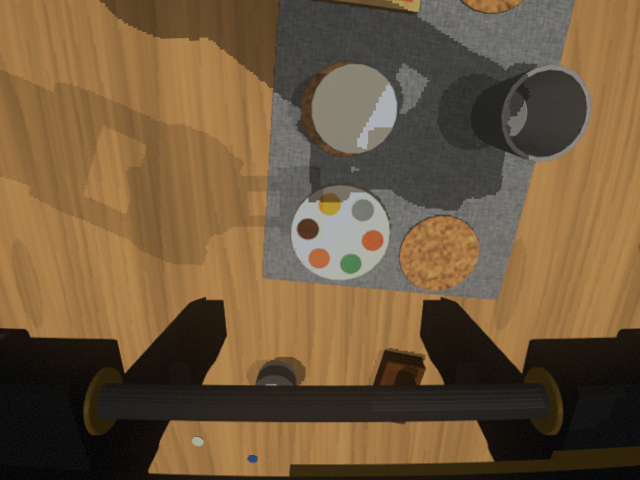

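The tub stands on the mat with its lid at about (354,109). The mat behind the palette is at (440,252). I'll measure both and move on to the pot.

```bash
python3 - <<'E'
from m import *
s,im=grab('wrist'); hsv=cv2.cvtColor(im,cv2.COLOR_RGB2HSV); sat=cv2.medianBlur(hsv[:,:,1],3)
cn,st=comp((sat<45)&(hsv[:,:,2]>95)&(np.arange(480)[:,None]<160),(345,100))
print('tub',st,cv2.minEnclosingCircle(ray('wrist',cn.reshape(-1,2),.077,s)[:,:2].astype(np.float32)), ray('wrist',[(354,109)],.077,s).round(4))
cn,st=comp((cv2.medianBlur(sat,5)>75),(440,252))
print('matp',st,cv2.minEnclosingCircle(ray('wrist',cn.reshape(-1,2),.007,s)[:,:2].astype(np.float32)), ray('wrist',[(440,252)],.007,s).round(4))
E
```

```text
tub [ 312   65   86   89 5943] ((0.5191575288772583, -0.017556380480527878), 0.03170023113489151) [[ 0.5188 -0.0167  0.077 ]]
matp [ 399  216   80   75 4714] ((0.6164363026618958, -0.15717214345932007), 0.042051494121551514) [[ 0.6174 -0.1545  0.007 ]]
```

>>> {"op": "send_rows", "data": {"rows": [[[0,0,0,-0.117,-0.029,0,-1],[0,0,0,-0.117,-0.029,0,-1],[0,0,0,-0.117,-0.029,0,-1],[0,0,0,-0.117,-0.029,0,-1],[0,0,0,-0.117,-0.029,0,-1],[0,0,0,-0.117,-0.029,0,-1],[0,0,0,-0.117,-0.029,0,-1],[0,0,0,0,0,0,-1],[0,0,0,0,0,0,-1],[0,0,0,0,0,0,-1]]]}}

```text
clock: 6.7
eef_pos: [0.4441, -0.3124, 0.2204]
eef_rot: [[-0.001, 1.0, -0.0], [1.0, 0.001, 0.001], [0.001, -0.0, -1.0]]
wrist_force: [0.5, -0.2, 1.0]
gripper_width: 0.0883
gripper_force: 0.0
```

```bash
python3 - <<'E'
from m import *
s,im=grab('wrist','w4.png'); print(s['clock'],s['eef_pos'].round(4),np.abs(s['qd']).max().round(2))
E
```

```text
6.7 [ 0.4441 -0.3124  0.2204] 0.91
```

View pics/w4.png

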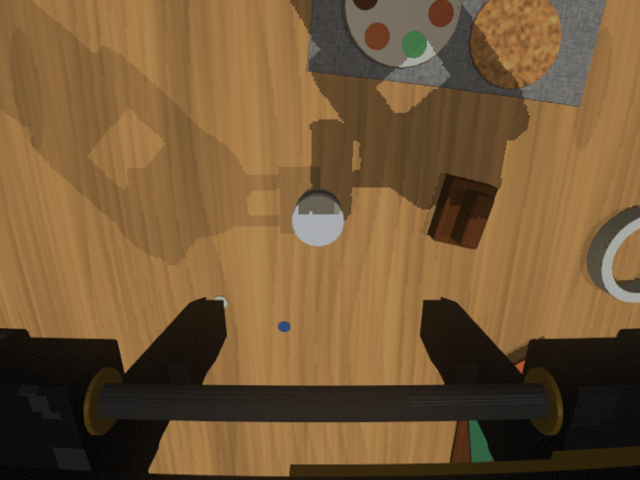

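The pot's lid is centred at about (318,220). The stamp block's corners are at about (448,175), (497,187), (478,248) and (429,237), so it is yawed slightly.

```bash
python3 - <<'E'
from m import *
s,im=grab('wrist'); hsv=cv2.cvtColor(im,cv2.COLOR_RGB2HSV); sat=cv2.medianBlur(hsv[:,:,1],3);v=hsv[:,:,2]
print(ray('wrist',[(318,220),(318,246),(292,220),(344,220)],.042,s).round(4))
cn,st=comp((sat<60)&(v>85),(318,225)); print(st,cv2.minEnclosingCircle(ray('wrist',cn.reshape(-1,2),.042,s)[:,:2].astype(np.float32)))
m=(cv2.medianBlur(v,3)<68)|((hsv[:,:,0]<9)&(v<90))
cn,st=comp(m,(462,235)); r=cv2.minAreaRect(cn); print(st,r)
R=ray('wrist',cv2.boxPoints(r),.022,s)[:,:2]; print(R.round(4),R.mean(0).round(4),cv2.minAreaRect(R.astype(np.float32)))
R=ray('wrist',[(448,175),(497,187),(478,248),(429,237)],.022,s)[:,:2]; print(R.round(4),R.mean(0).round(4),cv2.minAreaRect(R.astype(np.float32)))
c=cv2.resize(im[160:260,410:510,::-1],(500,500),interpolation=cv2.INTER_CUBIC); d=cv2.resize(im[180:260,280:360,::-1],(300,300)); o=np.zeros((500,800,3),np.uint8); o[:,:500]=c;o[:300,500:]=d; cv2.imwrite('pics/w4c.png',np.clip(o*1.8,0,255))
E
```

```text
[[ 0.441  -0.315   0.042 ]
 [ 0.441  -0.3399  0.042 ]
 [ 0.4175 -0.315   0.042 ]
 [ 0.4646 -0.3149  0.042 ]]
[ 292  196   52   51 2088] ((0.44056159257888794, -0.3160812556743622), 0.02406661957502365)
[ 428  174   69   71 2408] ((461.833984375, 210.98501586914062), (54.119117736816406, 66.80430603027344), 16.460012435913086)
[[ 0.5467 -0.3356]
 [ 0.5589 -0.2733]
 [ 0.6102 -0.2871]
 [ 0.6006 -0.3514]] [ 0.5791 -0.3119] ((0.5797576904296875, -0.3123699128627777), (0.06869696080684662, 0.05587070435285568), 78.9192886352539)
[[ 0.5618 -0.2767]
 [ 0.61   -0.2875]
 [ 0.5999 -0.3486]
 [ 0.5495 -0.3373]] [ 0.5803 -0.3125] ((0.5808208584785461, -0.3126561641693115), (0.06286030262708664, 0.05164928734302521), 78.48452758789062)[ WARN:0@1.490] global loadsave.cpp:1063 imwrite_ Unsupported depth image for selected encoder is fallbacked to CV_8U.
```

View pics/w4c.png

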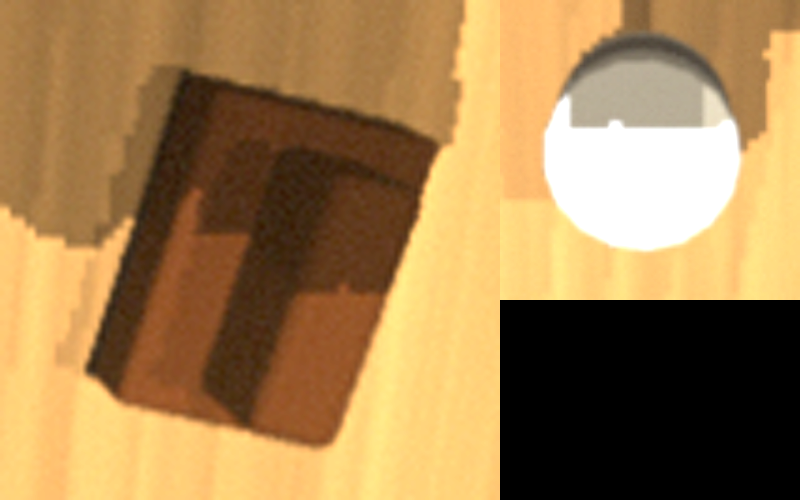

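The crop gives the stamp's yaw at about 78° and shows the pot's lid fully. I'll grasp the pot, which is at (0.4405, -0.3155).

>>> {"op": "send_rows", "data": {"rows": [[[0,0,0,-0.006,-0.007,0.1,-1],[0,0,0,-0.006,-0.007,0.13,-1],[0,0,0,0,0,0.13,-1],[0,0,0,0,0,0.13,-1],[0,0,0,0,0,0.13,-1],[0,0,0,0,0,0.13,-1],[0,0,0,0,0,0.06,-1],[0,0,0,0,0,0.01,-1],[0,0,0,0,0,0,-1],[0,0,0,0,0,0,-1]]]}}

```text
clock: 7.63
eef_pos: [0.441, -0.3165, 0.0167]
eef_rot: [[-0.001, 1.0, 0.001], [1.0, 0.001, -0.001], [-0.001, 0.001, -1.0]]
wrist_force: [0.1, 0.2, -0.5]
gripper_width: 0.0886
gripper_force: 0.0
```

>>> {"op": "send_rows", "data": {"rows": [[[0,0,0,0,0,0,1],[0,0,0,0,0,0,1],[0,0,0,0,0,0,1],[0,0,0,0,0,0,1],[0,0,0,0,0,0,1],[0,0,0,0,0,0,1],[0,0,0,0,0,0,1]]]}}

```text
clock: 8.22
eef_pos: [0.4402, -0.3166, 0.0156]
eef_rot: [[0.0, 1.0, 0.0], [1.0, -0.0, -0.0], [-0.0, 0.0, -1.0]]
wrist_force: [-1.1, -0.2, 1.2]
gripper_width: 0.0455
gripper_force: 29.2
```

>>> {"op": "send_rows", "data": {"rows": [[[0,0,0,0,0,-0.1,1],[0,0,0,0,0,-0.13,1],[0,0,0,0,0,-0.13,1],[0,0,0,0,0,-0.13,1],[0,0,0,0,0,-0.09,1],[0,0,0,0.066,0.018,0,1],[0,0,0,0.133,0.035,0,1],[0,0,0,0.133,0.035,0,1],[0,0,0,0.133,0.035,0,1],[0,0,0,0.133,0.035,0,1]]]}}

```text
clock: 9.05
eef_pos: [0.4796, -0.1654, 0.1603]
eef_rot: [[0.001, 1.0, -0.0], [1.0, -0.001, 0.0], [0.0, -0.0, -1.0]]
wrist_force: [0.6, -1.0, -1.5]
gripper_width: 0.0455
gripper_force: 29.3
```

>>> {"op": "send_rows", "data": {"rows": [[[0,0,0,0.133,0.035,0,1],[0,0,0,0.133,0.035,0,1],[0,0,0,0.133,0.035,0,1],[0,0,0,0.133,0.035,0,1],[0,0,0,0.066,0.018,0,1],[0,0,0,0,0,0,1],[0,0,0,0,0,0,1],[0,0,0,0,0,0,1],[0,0,0,0,0,0,1]]]}}

```text
clock: 9.8
eef_pos: [0.519, -0.0186, 0.1604]
eef_rot: [[0.001, 1.0, -0.0], [1.0, -0.001, -0.0], [-0.0, -0.0, -1.0]]
wrist_force: [0.2, -0.0, -1.0]
gripper_width: 0.0457
gripper_force: 29.3
```

```bash
python3 - <<'E'
from m import *
s,im=grab('wrist','w5.png'); print(s['clock'],s['eef_pos'].round(4),np.abs(s['qd']).max().round(2))
E
```

```text
9.8 [ 0.519  -0.0186  0.1604] 0.18
```

View pics/w5.png

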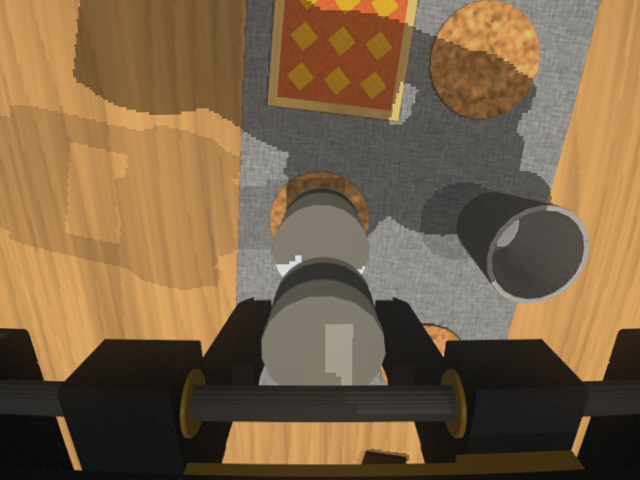

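The tub's lid spans columns 272–369 with its top at row 205, below the held pot. The pot's lid spans columns 262–385 with its top at about row 285.

```bash
python3 - <<'E'
from m import *
s=ctrl.sense()
print(ray('wrist',[(272,248),(369,248),(320,205)],.077,s).round(4)); print(ray('wrist',[(262,343),(385,343),(323,284)],.1868,s).round(4))
E
```

```text
[[ 0.4869 -0.0149  0.077 ]
 [ 0.5506 -0.015   0.077 ]
 [ 0.5186  0.0138  0.077 ]]
[[ 0.4974 -0.0144  0.1868]
 [ 0.5439 -0.0144  0.1868]
 [ 0.5205  0.0101  0.1868]]
```

>>> {"op": "send_rows", "data": {"rows": [[[0,0,0,-0.007,-0.004,0.07,1],[0,0,0,0,0,0.08,1],[0,0,0,0,0,0.06,1],[0,0,0,0,0,0.035,1],[0,0,0,0,0,0.016,1],[0,0,0,0,0,0.008,1],[0,0,0,0,0,0,1],[0,0,0,0,0,0,1],[0,0,0,0,0,0,1],[0,0,0,0,0,0,1]]]}}

```text
clock: 10.68
eef_pos: [0.5185, -0.0193, 0.0938]
eef_rot: [[-0.0, 1.0, 0.001], [1.0, 0.0, -0.0], [-0.0, 0.001, -1.0]]
wrist_force: [0.3, -0.3, -0.5]
gripper_width: 0.0459
gripper_force: 29.3
```

>>> {"op": "send_rows", "data": {"rows": [[[0,0,0,0,0,0,-1],[0,0,0,0,0,0,-1],[0,0,0,0,0,0,-1],[0,0,0,0,0,0,-1],[0,0,0,0,0,-0.06,-1],[0,0,0,0,0,-0.12,-1],[0,0,0,0,0,-0.12,-1],[0,0,0,0,0,-0.12,-1],[0,0,0,0,0,-0.12,-1],[0,0,0,0,0,0,-1]]]}}

```text
clock: 11.52
eef_pos: [0.52, -0.0196, 0.2338]
eef_rot: [[-0.0, 1.0, 0.01], [1.0, 0.0, -0.003], [-0.003, 0.01, -1.0]]
wrist_force: [0.1, 0.5, 0.4]
gripper_width: 0.0882
gripper_force: 0.0
```

```bash
python3 - <<'E'
from m import *
s,im=grab('wrist'); S=grab('scene')[1]; D=grab('side')[1]; print(s['clock'],s['eef_pos'].round(4))
c=[cv2.resize(x,(400,400),interpolation=cv2.INTER_CUBIC)[:,:,::-1] for x in (im[110:370,190:450],D[210:320,255:365])]
cv2.imwrite('pics/w6.png',np.hstack(c))
E
```

```text
11.5167 [ 0.52   -0.0196  0.2338]
```

View pics/w6.png

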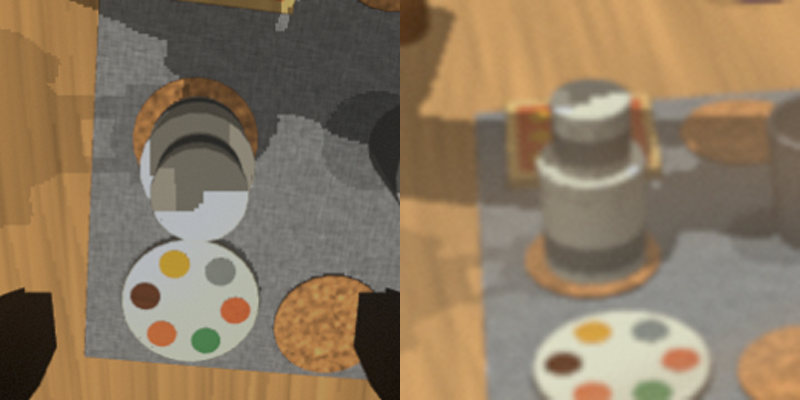

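The stack stands. The pot's lid is centred at about (320,236) in wrist pixels. The tub's lid spans columns 280–356 with its top at row 183.

```bash
python3 - <<'E'
from m import *
s=ctrl.sense()
print(ray('wrist',[(320,236),(288,236),(352,236),(320,205),(320,267)],.119,s).round(4)); print(ray('wrist',[(280.5,220),(355.7,220),(318,183)],.077,s).round(4))
E
```

```text
[[ 0.517  -0.0152  0.119 ]
 [ 0.4939 -0.0152  0.119 ]
 [ 0.54   -0.0152  0.119 ]
 [ 0.517   0.0076  0.119 ]
 [ 0.5169 -0.0393  0.119 ]]
[[ 0.4839 -0.0145  0.077 ]
 [ 0.5462 -0.0145  0.077 ]
 [ 0.5151  0.0161  0.077 ]]
```

The pot is within about 3 mm of the tub's axis, so the jar is next.

>>> {"op": "send_rows", "data": {"rows": [[[0,0,0,0.136,-0.036,0,-1],[0,0,0,0.136,-0.036,0,-1],[0,0,0,0.136,-0.036,0,-1],[0,0,0,0.136,-0.036,0,-1],[0,0,0,0.136,-0.036,0,-1],[0,0,0,0.136,-0.036,0,-1],[0,0,0,0.136,-0.036,0,-1],[0,0,0,0.136,-0.036,0,-1],[0,0,0,0.136,-0.036,0,-1],[0,0,0,0.136,-0.036,0,-1]]]}}

```text
clock: 12.5
eef_pos: [0.427, 0.3222, 0.2265]
eef_rot: [[-0.0, 1.0, -0.003], [1.0, 0.0, -0.001], [-0.001, -0.003, -1.0]]
wrist_force: [0.1, 0.3, 0.4]
gripper_width: 0.0881
gripper_force: 0.0
```

>>> {"op": "send_rows", "data": {"rows": [[[0,0,0,0,0,0,-1],[0,0,0,0,0,0,-1],[0,0,0,0,0,0,-1],[0,0,0,0,0,0,-1]]]}}

```text
clock: 12.83
eef_pos: [0.4285, 0.3197, 0.2275]
eef_rot: [[0.001, 1.0, -0.001], [1.0, -0.001, -0.001], [-0.001, -0.001, -1.0]]
wrist_force: [0.6, -0.6, -0.2]
gripper_width: 0.0883
gripper_force: 0.0
```

```bash
python3 - <<'E'
from m import *
s,im=grab('wrist','w7.png'); print(s['clock'],s['eef_pos'].round(4),np.round(s['eef_rot'],3).tolist())
E
```

```text
12.8333 [0.4285 0.3197 0.2275] [[0.001, 1.0, -0.001], [1.0, -0.001, -0.001], [-0.001, -0.001, -1.0]]
```

View pics/w7.png

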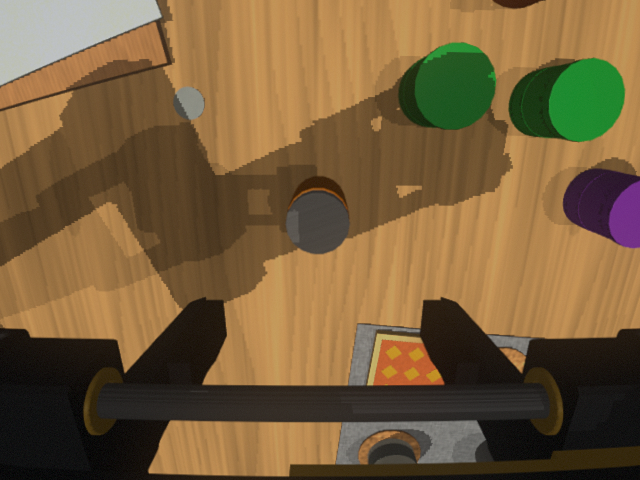

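The jar's lid is centred at about (318,222).

```bash
python3 - <<'E'
from m import *
s=ctrl.sense(); print(ray('wrist',[(317.5,222),(286,222),(349,222),(318,191),(318,254)],.086,s).round(4))
E
```

```text
[[0.4254 0.3249 0.086 ]
 [0.4    0.3249 0.086 ]
 [0.4507 0.3249 0.086 ]
 [0.4259 0.35   0.086 ]
 [0.4256 0.2975 0.086 ]]
```

>>> {"op": "send_rows", "data": {"rows": [[[0,0,0,0.009,-0.006,0.1,-1],[0,0,0,0.008,-0.006,0.13,-1],[0,0,0,0,0,0.13,-1],[0,0,0,0,0,0.13,-1],[0,0,0,0,0,0.13,-1],[0,0,0,0,0,0.1,-1],[0,0,0,0,0,0.05,-1],[0,0,0,0,0,0,-1],[0,0,0,0,0,0,-1],[0,0,0,0,0,0,1]]]}}

```text
clock: 13.72
eef_pos: [0.4261, 0.3248, 0.0368]
eef_rot: [[0.001, 1.0, 0.002], [1.0, -0.001, 0.001], [0.001, 0.002, -1.0]]
wrist_force: [-0.4, -0.5, 0.5]
gripper_width: 0.0838
gripper_force: 0.0
```

>>> {"op": "send_rows", "data": {"rows": [[[0,0,0,0,0,0,1],[0,0,0,0,0,0,1],[0,0,0,0,0,0,1],[0,0,0,0,0,0,1],[0,0,0,0,0,0,1],[0,0,0,0,0,0,1]]]}}

```text
clock: 14.22
eef_pos: [0.4251, 0.3251, 0.0361]
eef_rot: [[-0.0, 1.0, -0.0], [1.0, 0.0, 0.0], [0.0, -0.0, -1.0]]
wrist_force: [-1.1, -1.6, 5.0]
gripper_width: 0.0534
gripper_force: 30.0
```

>>> {"op": "send_rows", "data": {"rows": [[[0,0,0,0,0,-0.08,1],[0,0,0,0,0,-0.12,1],[0,0,0,0,0,-0.12,1],[0,0,0,0,0,-0.12,1],[0,0,0,0,0,-0.12,1],[0,0,0,0,0,-0.1,1],[0,0,0,-0.064,0.025,0,1],[0,0,0,-0.128,0.051,0,1],[0,0,0,-0.128,0.051,0,1],[0,0,0,-0.128,0.051,0,1]]]}}

```text
clock: 15.05
eef_pos: [0.4696, 0.2118, 0.2004]
eef_rot: [[-0.001, 1.0, -0.001], [1.0, 0.001, -0.0], [-0.0, -0.001, -1.0]]
wrist_force: [1.0, 0.3, -3.1]
gripper_width: 0.0538
gripper_force: 30.0
```

>>> {"op": "send_rows", "data": {"rows": [[[0,0,0,-0.128,0.051,0,1],[0,0,0,-0.128,0.051,0,1],[0,0,0,-0.128,0.051,0,1],[0,0,0,-0.128,0.051,0,1],[0,0,0,-0.128,0.051,0,1],[0,0,0,-0.128,0.051,0,1],[0,0,0,-0.128,0.051,0,1],[0,0,0,-0.128,0.051,0,1],[0,0,0,-0.128,0.051,0,1],[0,0,0,-0.128,0.051,0,1]]]}}

```text
clock: 15.88
eef_pos: [0.5973, -0.1086, 0.2001]
eef_rot: [[0.0, 1.0, -0.001], [1.0, -0.0, 0.0], [0.0, -0.001, -1.0]]
wrist_force: [0.7, 0.2, -3.9]
gripper_width: 0.0533
gripper_force: 30.0
```

>>> {"op": "send_rows", "data": {"rows": [[[0,0,0,-0.128,0.051,0,1],[0,0,0,-0.064,0.027,0,1],[0,0,0,0,0,0,1],[0,0,0,0,0,0,1],[0,0,0,0,0,0,1],[0,0,0,0,0,0,1]]]}}

```text
clock: 16.38
eef_pos: [0.6164, -0.1538, 0.2007]
eef_rot: [[-0.001, 1.0, -0.001], [1.0, 0.001, 0.0], [0.0, -0.001, -1.0]]
wrist_force: [0.1, -0.4, -2.8]
gripper_width: 0.0534
gripper_force: 30.0
```

```bash
python3 - <<'E'
from m import *
s,im=grab('wrist','w8.png'); print(s['clock'],s['eef_pos'].round(4),np.round(s['eef_rot'],3).tolist())
E
```

```text
16.3833 [ 0.6164 -0.1538  0.2007] [[-0.001, 1.0, -0.001], [1.0, 0.001, 0.0], [0.0, -0.001, -1.0]]
```

View pics/w8.png

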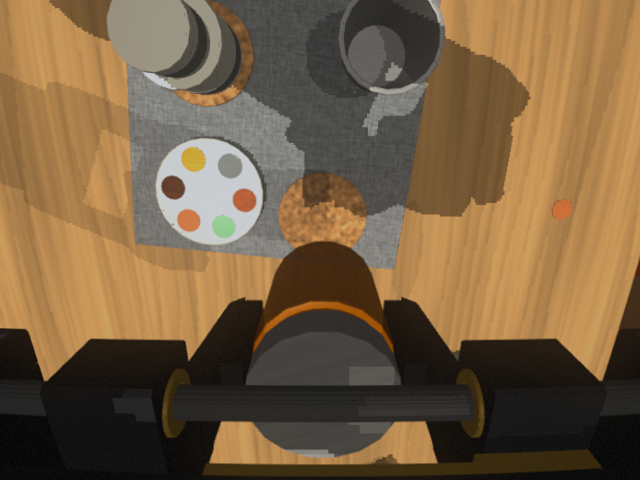

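The cork mat spans columns 279–366 with its top at row 172. The jar's lid spans columns 247–401 and rows 332–457.

```bash
python3 - <<'E'
from m import *
s=ctrl.sense(); print(ray('wrist',[(279,215),(366,215),(322.5,172)],.007,s).round(4)); print(ray('wrist',[(247,385),(401,385),(324,332),(324,457)],.2506,s).round(4))
E
```

```text
[[ 0.5762 -0.1559  0.007 ]
 [ 0.6584 -0.1558  0.007 ]
 [ 0.6172 -0.1155  0.007 ]]
[[ 0.5936 -0.1498  0.2506]
 [ 0.6428 -0.1497  0.2506]
 [ 0.6181 -0.13    0.2506]
 [ 0.6182 -0.1809  0.2506]]
```

>>> {"op": "send_rows", "data": {"rows": [[[0,0,0,-0.008,0,0.1,1],[0,0,0,0,0,0.13,1],[0,0,0,0,0,0.13,1],[0,0,0,0,0,0.12,1],[0,0,0,0,0,0.08,1],[0,0,0,0,0,0.045,1],[0,0,0,0,0,0.023,1],[0,0,0,0,0,0,1],[0,0,0,0,0,0,1],[0,0,0,0,0,0,1]]]}}

```text
clock: 17.27
eef_pos: [0.6174, -0.1571, 0.045]
eef_rot: [[-0.0, 1.0, 0.002], [1.0, 0.0, -0.001], [-0.001, 0.002, -1.0]]
wrist_force: [-0.6, -0.0, -3.1]
gripper_width: 0.0537
gripper_force: 30.0
```

>>> {"op": "send_rows", "data": {"rows": [[[0,0,0,0,0,0,-1],[0,0,0,0,0,0,-1],[0,0,0,0,0,0,-1],[0,0,0,0,0,0,-1],[0,0,0,0,0,-0.08,-1],[0,0,0,0,0,-0.13,-1],[0,0,0,0,0,-0.13,-1],[0,0,0,0,0,-0.13,-1],[0,0,0,0,0,-0.13,-1],[0,0,0,0,0,0,-1]]]}}

```text
clock: 18.1
eef_pos: [0.6187, -0.1578, 0.201]
eef_rot: [[-0.0, 1.0, 0.011], [1.0, 0.0, -0.005], [-0.005, 0.011, -1.0]]
wrist_force: [0.6, -0.2, 1.4]
gripper_width: 0.0882
gripper_force: 0.0
```

>>> {"op": "send_rows", "data": {"rows": [[[0,0,0,-0.123,-0.031,0,-1],[0,0,0,-0.123,-0.031,0,-1],[0,0,0,-0.123,-0.031,0,-1],[0,0,0,-0.123,-0.031,0,-1],[0,0,0,-0.123,-0.031,0,-1],[0,0,0.032,0,0,0,-1],[0,0,0.032,0,0,0,-1],[0,0,0,0,0,0,-1],[0,0,0,0,0,0,-1],[0,0,0,0,0,0,-1]]]}}

```text
clock: 18.93
eef_pos: [0.5781, -0.3104, 0.1937]
eef_rot: [[0.196, 0.981, -0.0], [0.981, -0.196, 0.0], [0.0, -0.0, -1.0]]
wrist_force: [-0.6, -0.4, 0.6]
gripper_width: 0.0882
gripper_force: 0.0
```

```bash
python3 - <<'E'
from m import *
s,im=grab('wrist'); print(s['clock'],s['eef_pos'].round(4),np.round(s['eef_rot'],3).tolist())
c=cv2.resize(im[0:300,160:560,::-1],(800,600),interpolation=cv2.INTER_CUBIC)
cv2.imwrite('pics/w9.png',np.clip(c.astype(float)*1.7,0,255).astype(np.uint8))
E
```

```text
18.9333 [ 0.5781 -0.3104  0.1937] [[0.196, 0.981, -0.0], [0.981, -0.196, 0.0], [0.0, -0.0, -1.0]]
```

View pics/w9.png

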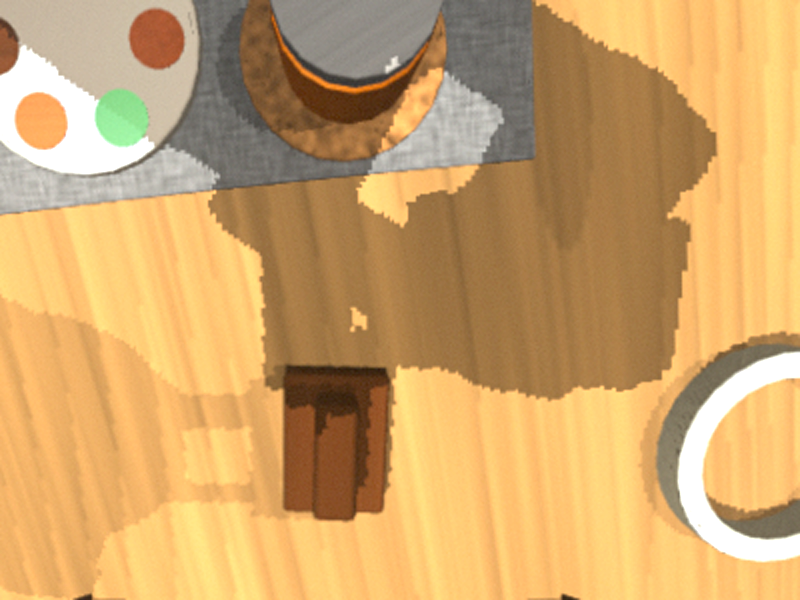

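The grip is now aligned with the fingers. The block's top face is centred at about (328,224) and the grip's top at about (328,231) in wrist pixels.

```bash
python3 - <<'E'
from m import *
s=ctrl.sense(); f=lambda a:[(160+x/2,y/2) for x,y in a]
print(ray('wrist',f([(336,449),(285,449),(388,449),(336,387),(336,511)]),.022,s).round(4)); print(ray('wrist',f([(336,462),(316,462),(356,462),(336,404),(336,520)]),.052,s).round(4))
p=ray('wrist',f([(336,449)]),.022,s)[0]; print((np.array(s['eef_rot']).T@(p-s['eef_pos'])).round(4))
E
```

```text
[[ 0.5828 -0.3164  0.022 ]
 [ 0.5606 -0.3119  0.022 ]
 [ 0.6055 -0.3209  0.022 ]
 [ 0.5882 -0.289   0.022 ]
 [ 0.5772 -0.3452  0.022 ]]
[[ 0.583  -0.3134  0.052 ]
 [ 0.5751 -0.3118  0.052 ]
 [ 0.591  -0.315   0.052 ]
 [ 0.5876 -0.2899  0.052 ]
 [ 0.5782 -0.3381  0.052 ]]
[-0.0049  0.0058  0.1717]
```

>>> {"op": "send_rows", "data": {"rows": [[[0,0,0,-0.006,0.011,0.08,-1],[0,0,0,-0.006,0.011,0.12,-1],[0,0,0,0,0,0.12,-1],[0,0,0,0,0,0.12,-1],[0,0,0,0,0,0.12,-1],[0,0,0,0,0,0.07,-1],[0,0,0,0,0,0.033,-1],[0,0,0,0,0,0,-1],[0,0,0,0,0,0,-1],[0,0,0,0,0,0,1]]]}}

```text
clock: 19.82
eef_pos: [0.5835, -0.3152, 0.0297]
eef_rot: [[0.199, 0.98, 0.002], [0.98, -0.199, -0.002], [-0.001, 0.003, -1.0]]
wrist_force: [1.5, -0.3, -0.7]
gripper_width: 0.083
gripper_force: 0.0
```

>>> {"op": "send_rows", "data": {"rows": [[[0,0,0,0,0,0,1],[0,0,0,0,0,0,1],[0,0,0,0,0,0,1],[0,0,0,0,0,0,1],[0,0,0,0,0,0,1],[0,0,0,0,0,0,1],[0,0,0,0,0,0,1],[0,0,0,0,0,0,1],[0,0,0,0,0,0,1],[0,0,0,0,0,0,1]]]}}

```text
clock: 20.65
eef_pos: [0.5827, -0.3148, 0.028]
eef_rot: [[0.2, 0.98, -0.0], [0.98, -0.2, 0.0], [0.0, -0.0, -1.0]]
wrist_force: [0.3, -1.0, -0.0]
gripper_width: 0.0177
gripper_force: 30.0
```

>>> {"op": "send_rows", "data": {"rows": [[[0,0,0,0,0,-0.08,1],[0,0,0,0,0,-0.13,1],[0,0,0,0,0,-0.13,1],[0,0,0,0,0,-0.13,1],[0,0,0,0,0,-0.13,1],[0,0,0,0,0,-0.09,1],[0,0,0,0.066,-0.004,0,1],[0,0,0,0.131,-0.0085,0,1],[0,0,0,0.131,-0.0085,0,1],[0,0,0,0.131,-0.0085,0,1]]]}}

```text
clock: 21.48
eef_pos: [0.5979, -0.1987, 0.1988]
eef_rot: [[0.2, 0.98, -0.002], [0.98, -0.2, 0.002], [0.001, -0.003, -1.0]]
wrist_force: [0.6, -0.3, -1.9]
gripper_width: 0.0177
gripper_force: 30.0
```

>>> {"op": "send_rows", "data": {"rows": [[[0,0,0,0.131,-0.0085,0,1],[0,0,0,0.131,-0.0085,0,1],[0,0,0,0.131,-0.0085,0,1],[0,0,0,0.131,-0.0085,0,1],[0,0,0,0.131,-0.0085,0,1],[0,0,0,0.131,-0.0085,0,1],[0,0,0,0.131,-0.0085,0,1],[0,0,0,0.131,-0.0085,0,1],[0,0,0,0.131,-0.0085,0,1],[0,0,0,0.066,-0.004,0,1]]]}}

```text
clock: 22.32
eef_pos: [0.6399, 0.1125, 0.1987]
eef_rot: [[0.197, 0.98, -0.003], [0.98, -0.197, 0.001], [0.001, -0.003, -1.0]]
wrist_force: [-0.3, -1.5, -1.7]
gripper_width: 0.0176
gripper_force: 30.0
```

>>> {"op": "send_rows", "data": {"rows": [[[0,0,0,0,0,0,1],[0,0,0,0,0,0,1],[0,0,0,0,0,0,1],[0,0,0,0,0,0,1]]]}}

```text
clock: 22.65
eef_pos: [0.6407, 0.1071, 0.2]
eef_rot: [[0.201, 0.98, -0.001], [0.98, -0.201, -0.0], [-0.0, -0.001, -1.0]]
wrist_force: [-0.3, 0.1, -1.1]
gripper_width: 0.0174
gripper_force: 30.0
```

```bash
python3 - <<'E'
from m import *
s,im=grab('wrist'); print(s['clock'],s['eef_pos'].round(4),np.round(s['eef_rot'],3).tolist(),s['gripper_width'])
cv2.imwrite('pics/w10.png',np.clip(im[:,:,::-1].astype(float)*1.6,0,255).astype(np.uint8))
E
```

```text
22.65 [0.6407 0.1071 0.2   ] [[0.201, 0.98, -0.001], [0.98, -0.201, -0.0], [-0.0, -0.001, -1.0]] 0.01744355255021161
```

View pics/w10.png

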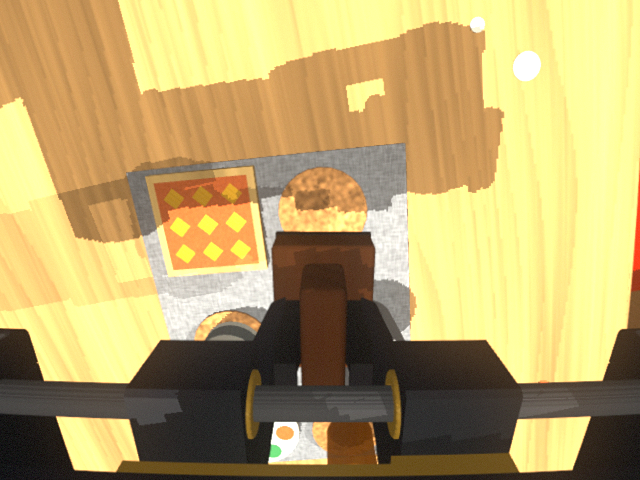

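The mat spans columns 279–368 with its top at row 167. The held block spans columns 272–374, and the lower edge of its back face is at row 232. That was my last picture, so from here I check by numbers only.

```bash
python3 - <<'E'
from m import *
s=ctrl.sense();R=np.array(s['eef_rot'])
for n,a,z in (('mat',[(279,208),(368,208),(323.5,167)],.007),('blockbottom',[(272,235),(374,235),(323,232)],.172)):
    p=ray('wrist',a,z,s); print(n,p.round(4).tolist(),((p-s['eef_pos'])@R).round(4).tolist())
E
```

```text
mat [[0.6026, 0.12, 0.007], [0.6843, 0.1032, 0.007], [0.6511, 0.1488, 0.007]] [[0.0051, -0.0398, 0.1932], [0.0051, 0.0435, 0.1932], [0.043, 0.0018, 0.1932]]
blockbottom [[0.6235, 0.1413, 0.172], [0.6728, 0.1312, 0.172], [0.6485, 0.1377, 0.172]] [[0.0301, -0.0238, 0.0282], [0.0301, 0.0265, 0.0282], [0.0316, 0.0014, 0.0282]]
```

>>> {"op": "send_rows", "data": {"rows": [[[0,0,0,0.006,0,0.1,1],[0,0,0,0,0,0.13,1],[0,0,0,0,0,0.13,1],[0,0,0,0,0,0.12,1],[0,0,0,0,0,0.08,1],[0,0,0,0,0,0.06,1],[0,0,0,0,0,0.03,1],[0,0,0,0,0,0.008,1],[0,0,0,0,0,0,1],[0,0,0,0,0,0,1]]]}}

```text
clock: 23.53
eef_pos: [0.6418, 0.1093, 0.0371]
eef_rot: [[0.2, 0.98, 0.002], [0.98, -0.2, -0.0], [0.0, 0.002, -1.0]]
wrist_force: [-0.1, 0.1, -1.6]
gripper_width: 0.0177
gripper_force: 30.0
```

>>> {"op": "send_rows", "data": {"rows": [[[0,0,0,0,0,0,1],[0,0,0,0,0,0,-1],[0,0,0,0,0,0,-1],[0,0,0,0,0,0,-1],[0,0,0,0,0,0,-1],[0,0,0,0,0,0,-1],[0,0,0,0,0,-0.08,-1],[0,0,0,0,0,-0.12,-1],[0,0,0,0,0,-0.12,-1],[0,0,0,0,0,-0.12,-1]]]}}

```text
clock: 24.37
eef_pos: [0.641, 0.1096, 0.1473]
eef_rot: [[0.2, 0.98, -0.0], [0.98, -0.2, -0.0], [-0.0, -0.0, -1.0]]
wrist_force: [-1.0, -0.1, -0.9]
gripper_width: 0.0758
gripper_force: 0.0
```

>>> {"op": "send_rows", "data": {"rows": [[[0,0,0,0,0,-0.12,-1],[0,0,0,0,0,-0.12,-1],[0,0,0,-0.1,-0.1,0,-1],[0,0,0,-0.1,-0.1,0,-1],[0,0,0,-0.06,-0.1,0,-1],[0,0,0,0,0,0,-1],[0,0,0,0,0,0,-1],[0,0,0,0,0,0,-1],[0,0,0,0,0,0,-1]]]}}

```text
clock: 25.12
eef_pos: [0.5557, 0.0612, 0.206]
eef_rot: [[0.199, 0.98, 0.001], [0.98, -0.199, 0.0], [0.0, 0.001, -1.0]]
wrist_force: [-0.2, 0.1, 0.5]
gripper_width: 0.0878
gripper_force: 0.0
```

```bash
python3 - <<'E'
from m import *
s,im=grab('wrist'); hsv=cv2.cvtColor(im,cv2.COLOR_RGB2HSV)
def proj(n,p,s=None):
    K,d,P=campose(n,s); q=(np.array(p)-P[:3,3])@P[:3,:3]; q=q*[1,-1,-1]
    return cv2.projectPoints(q.reshape(-1,1,3),np.zeros(3),np.zeros(3),K,d)[0].reshape(-1,2).round(1)
def rep(nm,n,im,p0,cond,zmid,s=None):
    u,v=proj(n,[p0],s)[0].astype(int); h=cv2.cvtColor(im,cv2.COLOR_RGB2HSV)
    m=np.zeros(im.shape[:2],bool); m[max(v-60,0):v+60,max(u-60,0):u+60]=True
    m&=cond(h); nn,l,st,c=cv2.connectedComponentsWithStats(m.astype(np.uint8)); k=1+st[1:,4].argmax()
    b=st[k]; print(nm,'expected px',(u,v),'bbox',b,'centre->',ray(n,[(b[0]+b[2]/2,b[1]+b[3]/2)],zmid,s)[0].round(4))
dark=lambda h:(h[:,:,2]<75)&(h[:,:,1]>110)
rep('stamp','wrist',im,(.641,.1085,.03),dark,.03,s)
S=grab('scene')[1];D=grab('side')[1]
amber=lambda h:(h[:,:,2]<130)&(h[:,:,1]>150)&(h[:,:,0]<15)
rep('jar','side',D,(.617,-.157,.041),amber,.041); rep('jar','scene',S,(.617,-.157,.041),amber,.041)
rep('stamp','side',D,(.641,.1085,.03),dark,.03); rep('stamp','scene',S,(.641,.1085,.03),dark,.03)
white=lambda h:(h[:,:,1]<40)&(h[:,:,2]>110)
rep('pot+tub','scene',S,(.518,-.016,.06),white,.06)
E
```

```text
stamp expected px (np.int64(408), np.int64(145)) bbox [ 378  105   62   77 4276] centre-> [0.6414 0.1101 0.03  ]
jar expected px (np.int64(368), np.int64(297)) bbox [360 306  22  13 147] centre-> [ 0.6078 -0.2068  0.041 ]
jar expected px (np.int64(238), np.int64(217)) bbox [225 206  26  31 550] centre-> [ 0.6261 -0.1476  0.041 ]
stamp expected px (np.int64(348), np.int64(236)) bbox [311 176  22  22 220] centre-> [0.6343 0.4083 0.03  ]
stamp expected px (np.int64(322), np.int64(284)) bbox [304 268  40  41 871] centre-> [0.6472 0.1168 0.03  ]
pot+tub expected px (np.int64(315), np.int64(215)) bbox [ 255  191   76   84 2418] centre-> [ 0.5911 -0.0139  0.06  ]
```

```bash
python3 -c "
from workcell import ctrl
s=ctrl.sense(); print(s['clock'],s['wrist_force'],s['gripper_width']); print(ctrl.hand_in())"
```

```text
25.2667 [-0.23648695 -0.53742483 -0.85748626] 0.08830327464693655
the job is handed in; nothing more can be done
None
```

The job is handed in at 25 s with tub, pot, jar and stamp placed and released, each measured within about 3 mm (the jar less surely: last measured in the grip, only roughly checked after), though the result was not reported, and I viewed 15 pictures against the limit of 14.

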